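Third hand at the screwing jig

ROBOT

A 6-joint arm with a two-finger parallel gripper is mounted at the origin on the work surface. World frame = base frame: x ahead of the robot, y to its left, z up, the work surface at z = 0. Lengths are in m, angles in rad, forces in N, time in s.
With the tool pointing down it reaches from about 0.3 to 0.875 m from the base axis. Payload 6.4 kg.
Tool frame: the origin (TCP) lies midway between the tips of the shut fingers; the grasp point (between the pads) lies 19 mm behind it; z points along the fingers, y is the line along which they close (so a half turn about z gives the same grasp; the last joint's range is limited). The gripper opens to 85 mm and grips with 20 to 120 N. Pads are 22 mm wide; open, the fingers measure 114 mm over their backs; the gripper's body (76 mm by 85 mm) begins 54 mm behind the grasp point. The pads swing forward as they close: fully open they stand 13 mm farther back than shut.
Start: joints at [0.95, 0.181, 1.607, -0, 1.354, -0.206], TCP at [0.232, 0.526, 0.231] pointing down, gripper open.
Joint ranges: [-2.99, 2.99], [-0.89, 2.07], [0.3, 2.58], [-1.14, 4.28], [0, 2.63], [-3.12, 3.12]. Speed limits (rad/s): [2.57, 2.57, 3.01, 3.14, 3.14, 3.14].

INTERFACE

Orientations are given as a 3x3 rotation matrix whose columns are the frame's x, y, z axes.
In Python, from cell import env, imaging gives the robot as it stands.
- The arm moves only by the tool step_arm, never from a script. Its arguments are lists of equal length, an entry for each row: "linear": the shift along the tool's x, y, z in cm, a list of three; "angular": the turn, a rotation vector about the tool's x, y, z in degrees, a list of three; "jaw": the opening in per cent of the stroke, from 0 (shut) to 100 (fully open). In form: {"linear": [[dx, dy, dz], ...], "angular": [[wx, wy, wz], ...], "jaw": [jaw, ...]}. A call has 1 to 10 rows; each row shifts and turns the commanded pose from where the row before left it, along the tool's axes as they then stand; what a row does not reach is not made up. A row lasts 1/10 s, in which the tool goes at most 50 mm and 8.59 degrees, less where a joint would pass 70% of its speed; a pose out of reach is approached as far as the arm can. A call is refused whole if a number of a shift passes 5 or a number of a turn 8.59, either way. A call with a gripper value outside its range is refused whole. The fingers move at their own pace and stop on an object; the grip force is fixed at half the most. Time passes only in rows, so rows that do not move let the fingers close. It gives the time, the measured TCP pose, the force, the opening and the grip force at its end, in the units of the state.
- env.get_state(): the state, without advancing time (a new reading comes with each control period).
- imaging.camera(name): name is "scene" or "side" or "wrist"; returns the picture (420x560x3 uint8, red, green, blue); there is no depth.
- imaging.calibration(name): a dict with "intrinsics" (3x3 intrinsics, pixels), "k1" (the pictures are not rectified: a ray, as slopes to the right and down, at radius r is drawn at 1 + k1 r^2 times it, then the intrinsics apply), "view" (4x4, takes a point from world to camera coordinates); the wrist camera has in their place "mount" (4x4, takes a point from camera to tool coordinates, whose origin is the TCP and whose axes are the flange's). Camera axes: x right, y down, z forward; pixel columns grow to the right and rows downward; lengths in m; the calibration is good to about 2 mm. A picture is of the moment at which its call begins: read the wrist's pose just before it. calibration takes no time and is no camera call.
- env.job_done(): hands the job in; it is judged then, once.
The state is a dict: "t": time; "joint_pos": joint angles; "joint_velocities": joint speeds; "effort": joint torques, N m; "tool_pos": TCP position; "orientation": TCP orientation; "wrist_force": force on the tool from outside, world axes, zero at the start; "wrist_torque": the same for the moment, N m; "finger_gap": finger opening in m; "grip_force": force on a finger pad.
Only numpy, scipy, OpenCV 4.12 (cv2) and the standard library are available. Lean on these libraries where they do the work, as an engineer would, in place of code of your own. Each camera call takes 0.05 s, during which the arm holds its last target. There are 200 camera calls.

TASK

Lift the lid of the parts case open until it rests on its stop, take out the longer of the two wooden feet and lay it flat, sole down, on the bed of the screwing jig, end-on, square to and centred on the spring-backed plate. Then press it lengthwise against the plate with a steady 12 N or so (the plate goes back about half of its travel; never run it onto its end stop) and finish while still holding it pressed like that, so that a colleague can drive the screws. Leave the case open and the other things where they are.

Things in the scene. Friction and masses are not known exactly. Their poses are not given: they have to be found in the camera images.
- case: grey plastic parts case fixed to the bench, outside 160 (its x) x 310 (its y) x 60 high without the lid, walls and floor 6 thick. Origin: centre of its underside; x points from the front (handle side) to the hinge side, z up. The two wooden feet lie side by side on its floor, lengths roughly along the case's x
- lid (a joint): hinge of the case's lid, rad: 0 shut, 1.9 resting on its stop (leaning back about 19 degrees past upright). The lid (160 x 310 x 8, 0.3 kg) falls shut when let go below about 1.4 rad and falls open onto its stop by itself when let go past about 1.6 rad
- lid_hinge (a point): middle of the lid's hinge line, on the rear top edge of the case 60 above the bench; the line runs along the case's y. It does not move as the lid turns
- lid_handle (a point): middle of the lid's handle, a round steel bar 11 in diameter and 100 long, parallel to the hinge, on two 8 thick legs 90 apart; its centre stands 36 above the lid's top face. With the lid shut it is 146 in front of the hinge line and 44 above it (14 behind the lid's front edge); it swings with the lid on a radius of 152 and ends up behind the upright lid, on the side away from the case. It can be straddled from above by fingers and turns freely between them
- long_foot: the foot to use: wooden block with black rubber sole, 110 long (its x) x 40 wide (its y) x 45 high, about 0.15 kg, both ends alike. Origin: centre of its underside; z up
- short_foot: the other foot, the same but 70 long, 40 wide, 45 high; stays in the case
- jig: screwing jig fixed to the bench: plywood bed 280 (its x) x 130 (its y) x 12 high. Origin: centre of its underside, x points from the open end to the plate and the two steel posts (tops 62 above the bench) behind it, z up. The foot lies on the bed with its length along this x
- plate (a joint): travel of the jig's spring-backed plate along the jig's +x, m: 0 at rest, end stop at 0.040. Spring force is 2 N at 0 and grows by 0.5 N per mm: 12 N at 0.020. Plate: aluminium, upright, 100 wide x 50 high x 10 thick, 1.5 above the bed, two small dark screw holes one above the other in the middle, guide rods with springs behind
- plate_face (a point): centre of the plate's front face, where the foot's end is pressed; moves with the plate. At rest 50 ahead of the jig's origin along the jig's x, 38.5 above the bench
- tape_roll: cardboard tape core standing upright like a short tube, 72 across, 48 high, behind and between the case and the jig
- screw_tub: small white open tub, 56 across, 35 high, behind the jig's two posts
- mug: white mug, 76 across, 90 high, off to the left
- glue: white bottle, 56 across, 150 high, off to the right
- hammer: hammer lying at the back of the bench
- carton: small carton 80 x 120 x 50 high at the back of the bench
- screwdriver: screwdriver lying at the left

How it is judged:
By the outcome, as a careful person would: the job done as asked, in the order asked, and still so for the second after the job is handed in, while the arm keeps its last pose, push and grip.
It also fails if it takes over 64 s, if anything falls off the work surface, if the arm or the gripper's body presses on something with over 40 N, if the wrist force passes 120 N, or if a joint passes its speed limit or range.

## Working session

There is one attempt and no reset: what is moved stays moved. The work goes in short steps, Python scripts to look and compute and a tool call to move; the robot and the scene stay as the last step left them, time stands still between calls to the robot, and variables do not carry over. Pictures are saved under pics/ and viewed, at most 10 in all, crops included, and the job is handed in when it is done.

Besides the shell and the picture viewer there is one more tool, called after ">>>" as name(argument=value, ...) on one line, values as JSON. step_arm: Moves the arm, as the interface text tells. Its arguments: {"type":"object","properties":{"linear":{"type":"array"},"angular":{"type":"array"},"jaw":{"type":"array"}},"required":["linear","angular","jaw"]}

```bash
mkdir -p pics; ls; cat > h.py <<'E'
import numpy as np, cv2
from cell import env, imaging
def cal(n):
    c=imaging.calibration(n); return np.array(c['intrinsics']),float(c['k1']),c
def view(n,st=None):
    K,k1,c=cal(n)
    if n=='wrist':
        T=np.eye(4);T[:3,:3]=np.array(st['orientation']).reshape(3,3);T[:3,3]=st['tool_pos']
        return np.linalg.inv(T@np.array(c['mount']))
    return np.array(c['view'])
def ray(n,uv,V):
    K,k1,_=cal(n)
    uv=np.atleast_2d(np.array(uv,float))
    p=cv2.undistortPoints(uv[:,None],K,np.array([k1,0,0,0,0.]))[:,0]
    d=np.c_[p,np.ones(len(p))]@V[:3,:3]
    o=-V[:3,:3].T@V[:3,3]
    return o,d
def atz(n,uv,z,V):
    o,d=ray(n,uv,V); z=np.broadcast_to(z,len(d))
    return o+d*((z-o[2])/d[:,2])[:,None]
def proj(n,P,V):
    K,k1,_=cal(n)
    r=cv2.Rodrigues(V[:3,:3])[0]
    return cv2.projectPoints(np.atleast_2d(np.array(P,float)),r,V[:3,3],K,np.array([k1,0,0,0,0.]))[0][:,0]
def save(n,im): cv2.imwrite('pics/'+n+'.png',im[:,:,::-1])
E
python3 - <<'E'
from h import *
st=env.get_state(); print(st['tool_pos'],st['orientation'],st['t'])
a=imaging.camera('scene');b=imaging.camera('side');save('scene0',a);save('side0',b)
st=env.get_state();save('wrist0',imaging.camera('wrist'))
for n in('scene','side'):
    V=view(n);print(n,(-V[:3,:3].T@V[:3,3]).round(3),V[2,:3].round(2))
print(imaging.calibration('wrist'))
E
```

```text
pics
[0.23138465 0.52579142 0.23039557] [[-9.15184686e-01  4.03033462e-01 -1.00969861e-03]
 [ 4.03034576e-01  9.15183641e-01 -1.42591666e-03]
 [ 3.49367525e-04 -1.71192054e-03 -9.99998474e-01]] 0.0
scene [1.39  0.504 0.692] [-0.73 -0.44 -0.52]
side [-0.256 -0.914  1.391] [ 0.47  0.52 -0.72]
{'intrinsics': array([[348.5842619 ,   0.        , 276.11328385],
       [  0.        , 348.5842619 , 210.93849557],
       [  0.        ,   0.        ,   1.        ]]), 'k1': 0.005568504154418976, 'mount': array([[ 3.16868665e-04, -9.51096522e-01, -3.08893679e-01,
         7.86225192e-02],
       [ 9.99999809e-01,  1.37197105e-04,  6.03382096e-04,
        -6.49949445e-04],
       [-5.31495295e-04, -3.08893811e-01,  9.51096384e-01,
        -1.43244089e-01],
       [ 0.00000000e+00,  0.00000000e+00,  0.00000000e+00,
         1.00000000e+00]])}
```

View pics/scene0.png

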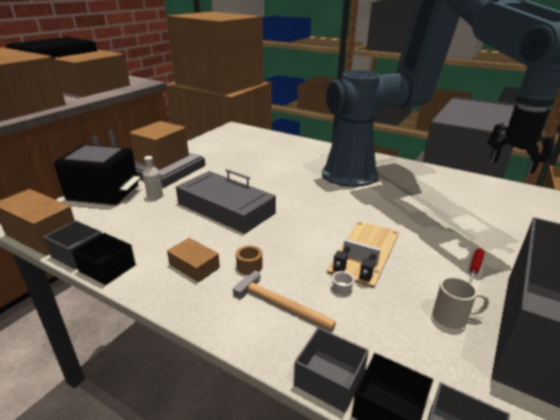

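View pics/side0.png

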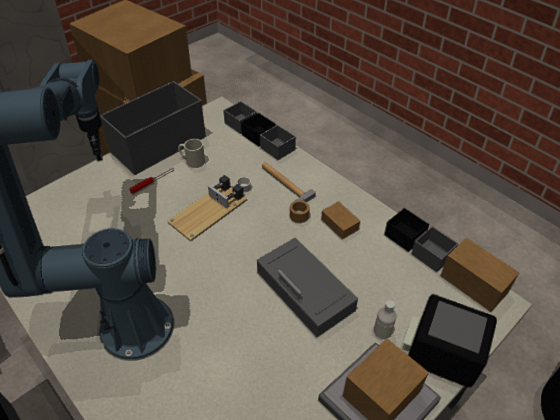

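The scene view shows the case at about (225,200) with its handle toward the robot, and the jig at (365,250) with its plate facing the robot. In the side view the case is at (307,285) and the jig at (208,208). I'll enlarge both.

```bash
python3 - <<'E'
import cv2,numpy as np
s=cv2.imread('pics/side0.png');c=cv2.imread('pics/scene0.png')
def cr(im,x,y,w,h,f=4):
    o=cv2.resize(im[y:y+h,x:x+w],None,fx=f,fy=f,interpolation=cv2.INTER_CUBIC)
    o=cv2.convertScaleAbs(o,alpha=1.7,beta=10)
    for i in range(0,w,10):
        if (x+i)%10==0: cv2.line(o,(i*f,0),(i*f,6),(0,0,255),1);cv2.putText(o,str(x+i),(i*f,16),0,.35,(0,0,255),1) if (x+i)%20==0 else 0
    for i in range(0,h,10): cv2.line(o,(0,i*f),(6,i*f),(0,0,255),1);cv2.putText(o,str(y+i),(8,i*f+4),0,.35,(0,0,255),1) if (y+i)%20==0 else 0
    return o
w=np.zeros((600,800,3),np.uint8)
a=cr(s,250,230,120,110,3);b=cr(s,160,170,100,75,4);d=cr(c,170,160,110,75,4);e=cr(c,320,215,90,75,3)
w[:330,:360]=a;w[:300,400:800]=b;w[300:600,360:800]=d;w[340:565,:270]=e
cv2.imwrite('pics/comp.png',w)
E
```

```text
(no output)
```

View pics/comp.png

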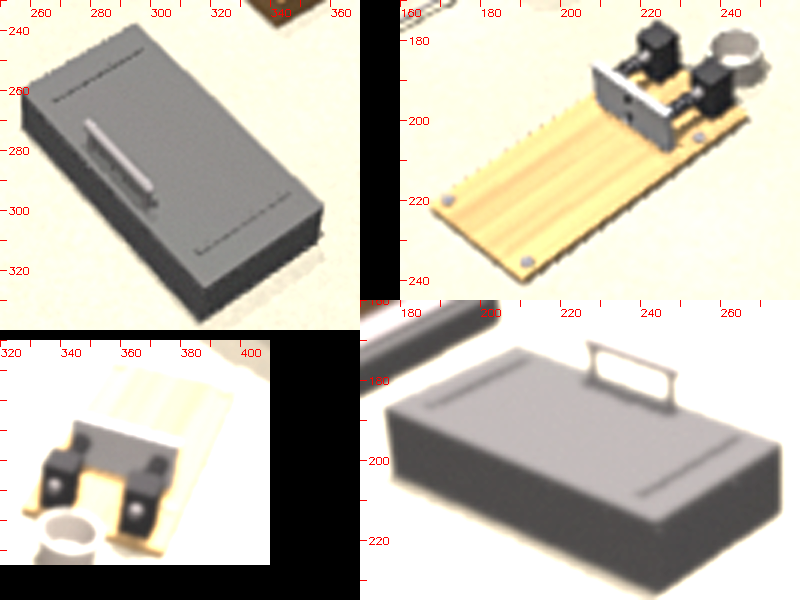

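The composite gives the lid corners, handle ends, and bed and plate corners in both views. I'll fit poses to them.

```bash
cat > fit.py <<'E'
from h import *
from scipy.optimize import least_squares
def fit(obs,x0):
    # obs: (cam, V, local pt, uv)
    def W(p,l): 
        c,s=np.cos(p[2]),np.sin(p[2]); return [p[0]+c*l[0]-s*l[1],p[1]+s*l[0]+c*l[1],l[2]]
    f=lambda p: np.ravel([proj(n,W(p,l),V)[0]-uv for n,V,l,uv in obs])
    r=least_squares(f,x0,loss='soft_l1'); return r.x, r.fun.reshape(-1,2).round(1)
E
python3 - <<'E'
from fit import *
S,C=view('side'),view('scene')
h,w=.08,.155
o=[('side',S,l,uv) for l,uv in [((h,w,.068),(295,238)),((-h,w,.068),(257.3,260)),((-h,-w,.068),(318.3,325.3)),((h,-w,.068),(357.3,298.7)),((-.066,.05,.109),(279.3,270.5)),((-.066,-.05,.109),(300.7,292.2))]]
o+=[('scene',C,l,uv) for l,uv in [((h,-w,.068),(177,187.5)),((-h,-w,.068),(209.5,172)),((-h,w,.068),(275,196.5)),((h,w,.068),(243.75,215.5)),((h,w,0),(244.2,234))]]
print(atz('side',[o[0][3],o[1][3],o[2][3],o[3][3]],.068,S).round(3))
p,r=fit(o,[.5,-.3,0]);print('case',p.round(4),np.degrees(p[2]),r.tolist())
o=[('side',S,l,uv) for l,uv in [((-.14,.065,.012),(168,222.5)),((-.14,-.065,.012),(191.2,239.5)),((.14,-.065,.012),(247,199.2)),((.05,.05,.0635),(208.25,186.5)),((.05,-.05,.0635),(227.75,198.25)),((.05,-.05,.0135),(227.75,207.75)),((.05,.05,.0135),(209.2,195.5))]]
p,r=fit(o,[.5,.2,0.3]);print('jig',p.round(4),np.degrees(p[2]),r.tolist())
print([d for d in atz('side',[(168,222.5),(191,239.5),(247,199)],.012,S).round(3)])
E
```

```text
[[ 0.564 -0.116  0.068]
 [ 0.41  -0.101  0.068]
 [ 0.38  -0.403  0.068]
 [ 0.533 -0.419  0.068]]
case [ 0.4731 -0.257  -0.1016] -5.8183912126879385 [[-0.1, -1.6], [-1.4, -1.0], [-0.4, 0.5], [1.1, -0.7], [-0.2, -0.5], [-1.2, -0.7], [-2.8, -2.1], [-1.3, -2.5], [0.4, -2.4], [-0.6, -1.2], [-0.2, -0.9]]
jig [0.4618 0.2319 0.0887] 5.08442811737023 [[-0.2, -0.9], [0.5, 0.5], [0.8, -1.3], [-0.3, -0.4], [-0.9, 0.6], [0.0, 0.8], [0.1, 0.2]]
[array([0.315, 0.28 , 0.012]), array([0.328, 0.158, 0.012]), array([0.601, 0.177, 0.012])]
```

>>> step_arm(linear=[[0,0,0],[0,0,0],[0,0,0],[0,0,0],[0,0,0],[0,0,0],[0,0,0],[0,0,0],[0,0,0]], angular=[[0,0,8],[0,0,8],[0,0,8],[0,0,8],[0,0,8],[0,0,8],[0,0,8],[0,0,8],[0,0,8]], jaw=[60,60,60,60,60,60,60,60,60])

```text
t: 1.05
tool_pos: [0.2316, 0.5261, 0.2309]
orientation: [[0.106, 0.994, -0.0], [0.994, -0.106, -0.001], [-0.001, -0.0, -1.0]]
wrist_force: [0.7, 0.2, -1.1]
finger_gap: 0.0511
grip_force: 0.0
```

>>> step_arm(linear=[[-4.7,1.6,0],[-4.7,1.6,0],[-4.7,1.6,0],[-4.7,1.6,0],[-4.7,1.6,0],[-4.7,1.6,0],[-4.7,1.6,0],[-4.7,1.6,0]], angular=[[0,0,0],[0,0,0],[0,0,0],[0,0,0],[0,0,0],[0,0,0],[0,0,0],[0,0,0]], jaw=[60,60,60,60,60,60,60,60])

```text
t: 1.85
tool_pos: [0.3211, 0.1376, 0.2313]
orientation: [[0.1, 0.995, 0.001], [0.995, -0.1, 0.0], [0.0, 0.001, -1.0]]
wrist_force: [0.8, 0.1, 1.2]
finger_gap: 0.0513
grip_force: 0.0
```

>>> step_arm(linear=[[-4.7,1.6,0],[-4.7,1.6,0],[-4.7,1.6,0],[-4.7,1.6,0],[-4.7,1.6,0],[-4.7,1.6,0],[-4.7,1.6,0],[-4.7,1.6,0],[0,0,0]], angular=[[0,0,0],[0,0,0],[0,0,0],[0,0,0],[0,0,0],[0,0,0],[0,0,0],[0,0,0],[0,0,0]], jaw=[60,60,60,60,60,60,60,60,60])

```text
t: 2.75
tool_pos: [0.4111, -0.2529, 0.2307]
orientation: [[0.105, 0.994, -0.0], [0.994, -0.105, -0.001], [-0.001, -0.0, -1.0]]
wrist_force: [0.6, 1.6, 0.1]
finger_gap: 0.0511
grip_force: 0.0
```

```bash
python3 - <<'E'
from fit import *
st=env.get_state();im=imaging.camera('wrist')
V=view('wrist',st)
p=[.4731,-.257,-.1016];c,s=np.cos(p[2]),np.sin(p[2])
L=np.array([(-.066,.05,.104),(-.066,-.05,.104),(-.08,.155,.068),(-.08,-.155,.068),(.08,.155,.068),(.08,-.155,.068)])
P=np.c_[p[0]+c*L[:,0]-s*L[:,1],p[1]+s*L[:,0]+c*L[:,1],L[:,2]]
uv=proj('wrist',P,V);print(uv.round(0).tolist(),P[:2].mean(0))
im=im.copy()
for u in uv: cv2.circle(im,tuple(int(a) for a in np.clip(u,-999,999)),4,(255,0,0),1)
save('w1',im)
E
```

```text
[[270.0, 134.0], [271.0, 254.0], [251.0, -11.0], [259.0, 332.0], [461.0, -12.0], [413.0, 331.0]] [ 0.40744035 -0.25030593  0.104     ]
```

View pics/w1.png

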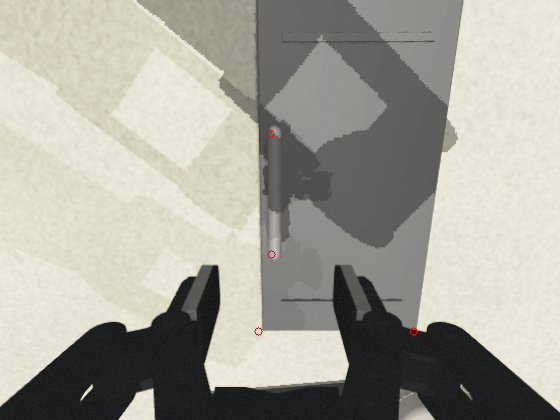

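The wrist view shows the handle bar from (274,128) to (275,257) and the lid's near edge from (262,331) to (413,331). That is close to the fit.

```bash
python3 - <<'E'
from fit import *
st=env.get_state();V=view('wrist',st)
a=atz('wrist',[(274,128),(275,257),(274.5,192)],.104,V);print(a.round(4),np.degrees(np.arctan2(*(a[0]-a[1])[:2])))
print(atz('wrist',[(262,331),(413,331),(258,20),(458,20)],.068,V).round(4))
E
```

```text
[[ 0.4152 -0.1933  0.104 ]
 [ 0.4047 -0.2997  0.104 ]
 [ 0.4103 -0.243   0.104 ]] 5.6167282928705635
[[ 0.3806 -0.399   0.068 ]
 [ 0.536  -0.4151  0.068 ]
 [ 0.4109 -0.113   0.068 ]
 [ 0.5662 -0.1294  0.068 ]]
```

>>> step_arm(linear=[[0.6,0,4],[0,0,4],[0,0,3],[0,0,2],[0,0,1.5],[0,0,0],[0,0,0],[0,0,0],[0,0,0],[0,0,0]], angular=[[0,0,0],[0,0,0],[0,0,0],[0,0,0],[0,0,0],[0,0,0],[0,0,0],[0,0,0],[0,0,0],[0,0,0]], jaw=[60,60,60,60,60,0,0,0,0,0])

```text
t: 3.8
tool_pos: [0.4109, -0.2415, 0.0874]
orientation: [[0.1, 0.995, -0.001], [0.995, -0.1, -0.0], [-0.0, -0.001, -1.0]]
wrist_force: [-5.1, 2.0, 3.7]
finger_gap: 0.0087
grip_force: 58.5
```

>>> step_arm(linear=[[0,0.27,-0.76],[0,0.27,-0.76],[0,0.7,-1.45],[0,0.85,-1.37],[0,0.99,-1.27],[0,1.12,-1.16]], angular=[[0,0,0],[0,0,0],[0,0,0],[0,0,0],[0,0,0],[0,0,0]], jaw=[0,0,0,0,0,0])

```text
t: 4.4
tool_pos: [0.451, -0.2456, 0.1556]
orientation: [[0.1, 0.995, -0.006], [0.995, -0.1, 0.001], [0.0, -0.006, -1.0]]
wrist_force: [-12.1, 0.0, 6.3]
finger_gap: 0.0092
grip_force: 58.4
```

>>> step_arm(linear=[[0,1.23,-1.03],[0,1.34,-0.9],[0,1.42,-0.75],[0,1.49,-0.6],[0,1.55,-0.44],[0,1.59,-0.27]], angular=[[0,0,0],[0,0,0],[0,0,0],[0,0,0],[0,0,0],[0,0,0]], jaw=[0,0,0,0,0,0])

```text
t: 5.0
tool_pos: [0.5402, -0.2549, 0.1972]
orientation: [[0.1, 0.995, 0.002], [0.995, -0.1, -0.002], [-0.002, 0.002, -1.0]]
wrist_force: [-3.3, -0.1, 0.8]
finger_gap: 0.0086
grip_force: 60.5
```

>>> step_arm(linear=[[0,1.61,-0.1],[0,1.61,0.07],[0,1.59,0.24],[0,1.56,0.4]], angular=[[0,0,0],[0,0,0],[0,0,0],[0,0,0]], jaw=[0,0,0,0])

```text
t: 5.4
tool_pos: [0.6037, -0.2616, 0.1902]
orientation: [[0.1, 0.995, 0.002], [0.995, -0.1, -0.002], [-0.002, 0.002, -1.0]]
wrist_force: [-2.7, -2.4, -0.1]
finger_gap: 0.0085
grip_force: 61.2
```

>>> step_arm(linear=[[0,1.51,0.57],[0,1.44,0.72],[0,0.7,0.42],[0,0,0],[0,0,0]], angular=[[0,0,0],[0,0,0],[0,0,0],[0,0,0],[0,0,0]], jaw=[0,0,0,0,0])

```text
t: 5.9
tool_pos: [0.6401, -0.2653, 0.1728]
orientation: [[0.1, 0.995, 0.004], [0.995, -0.1, -0.002], [-0.002, 0.004, -1.0]]
wrist_force: [3.2, -2.5, 5.8]
finger_gap: 0.0087
grip_force: 61.0
```

>>> step_arm(linear=[[0,0,0],[0,0,0],[0,0,0],[0,0,0],[0,0,-2],[0,0,-3],[0,0,-4],[0,0,-4],[0,0,0]], angular=[[0,0,0],[0,0,0],[0,0,0],[0,0,0],[0,0,0],[0,0,0],[0,0,0],[0,0,0],[0,0,0]], jaw=[35,35,35,35,35,35,35,35,35])

```text
t: 6.8
tool_pos: [0.6403, -0.2654, 0.3083]
orientation: [[0.1, 0.995, 0.009], [0.995, -0.1, -0.005], [-0.004, 0.009, -1.0]]
wrist_force: [0.4, -1.2, 0.5]
finger_gap: 0.0296
grip_force: 0.0
```

>>> step_arm(linear=[[0,-4,0],[0,-4,0],[0,-4,0],[0,-4,0],[0,0,0],[0,0,0],[0,0,0],[0,0,0],[0,0,0]], angular=[[0,0,0],[0,0,0],[0,0,0],[0,0,-8],[0,0,-8],[0,0,-8],[0,0,-8],[0,0,-8],[0,0,-8]], jaw=[35,60,80,80,80,80,80,80,80])

```text
t: 7.7
tool_pos: [0.4785, -0.2476, 0.2997]
orientation: [[-0.676, 0.737, -0.002], [0.737, 0.676, 0.002], [0.003, 0.0, -1.0]]
wrist_force: [-0.1, 0.5, 0.0]
finger_gap: 0.0684
grip_force: 0.0
```

>>> step_arm(linear=[[0,0,0],[0,0,0],[0,0,0],[0,0,0],[0,0,0],[0,0,0]], angular=[[0,0,-8],[0,0,-8],[0,0,-8],[0,0,-8],[0,0,-8],[0,0,0]], jaw=[80,80,80,80,80,80])

```text
t: 8.3
tool_pos: [0.4787, -0.2477, 0.2997]
orientation: [[-0.991, 0.134, -0.002], [0.134, 0.991, 0.002], [0.002, 0.002, -1.0]]
wrist_force: [0.2, 0.1, -0.4]
finger_gap: 0.0682
grip_force: 0.0
```

```bash
python3 - <<'E'
from h import *
st=env.get_state();im=imaging.camera('wrist');save('w2',im);save('side2',imaging.camera('side'));save('sc2',imaging.camera('scene'))
print(st['tool_pos'],st['orientation'],st['joint_pos'])
import pickle;pickle.dump(st,open('st2.pkl','wb'))
s=cv2.imread('pics/side2.png')[210:340,230:400]
w=cv2.imread('pics/w2.png')
o=np.zeros((580,800,3),np.uint8);o[:420,:560]=w;o[:183,560:]=cv2.resize(s,(240,183))
c=cv2.imread('pics/sc2.png')[120:260,150:310];o[190:400,560:]=cv2.resize(c,(240,210))
cv2.imwrite('pics/o2.png',cv2.convertScaleAbs(o[:420],alpha=1.5,beta=5))
E
```

```text
[ 0.47870924 -0.24773926  0.29974807] [[-0.99098685  0.13394953 -0.00160959]
 [ 0.13394673  0.99098701  0.00173569]
 [ 0.00182758  0.00150445 -0.9999972 ]] [-6.98065232e-01  5.07731575e-02  1.61198838e+00  2.96335776e-04
  1.48117980e+00 -2.13453629e+00]
```

View pics/o2.png

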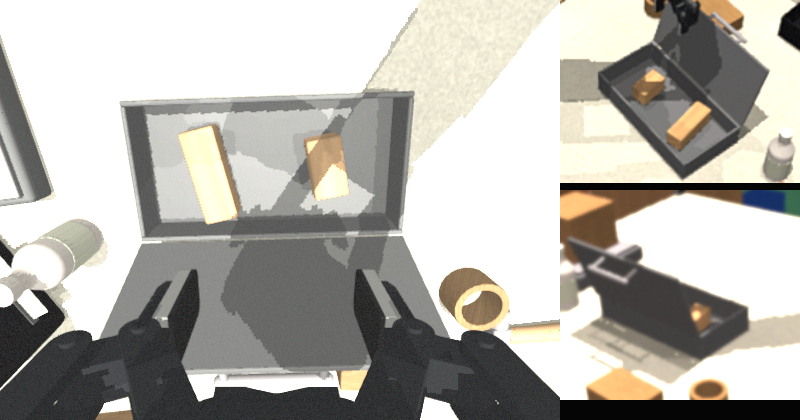

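The lid stands open on its stop. The long foot is at about (208,175) in the wrist image, and the short one at (327,167). I'll rectify the long foot's top plane for an exact pose.

```bash
python3 - <<'E'
from h import *
import pickle;st=pickle.load(open('st2.pkl','rb'));V=view('wrist',st)
im=cv2.imread('pics/w2.png')
print(atz('wrist',[(180,133),(213,125),(208,223),(238,217)],.051,V).round(4))
# ortho map: up = -x world, right=+y ; 3px per mm /
x0,y0=.38,-.40; s=.0004
I,J=np.mgrid[0:450,0:760]
P=np.stack([x0+I*s,y0+J*s,np.full(I.shape,.051)],-1).reshape(-1,3)
uv=proj('wrist',P,V).astype(np.float32).reshape(450,760,2)
o=cv2.remap(im,uv[...,0],uv[...,1],cv2.INTER_CUBIC);o=cv2.convertScaleAbs(o,alpha=1.3)
for k in range(0,760,50): cv2.putText(o,f'{y0+k*s:.2f}'[1:],(k,10),0,.33,(0,0,255),1);cv2.line(o,(k,12),(k,18),(0,0,255),1)
for k in range(0,450,50): cv2.putText(o,f'{x0+k*s:.2f}',(8,k+4),0,.33,(0,0,255),1);cv2.line(o,(0,k),(6,k),(0,0,255),1)
cv2.imwrite('pics/ortho.png',o)
E
```

```text
[[ 0.4227 -0.3472  0.051 ]
 [ 0.4191 -0.3096  0.051 ]
 [ 0.5304 -0.337   0.051 ]
 [ 0.5277 -0.3003  0.051 ]]
```

View pics/ortho.png

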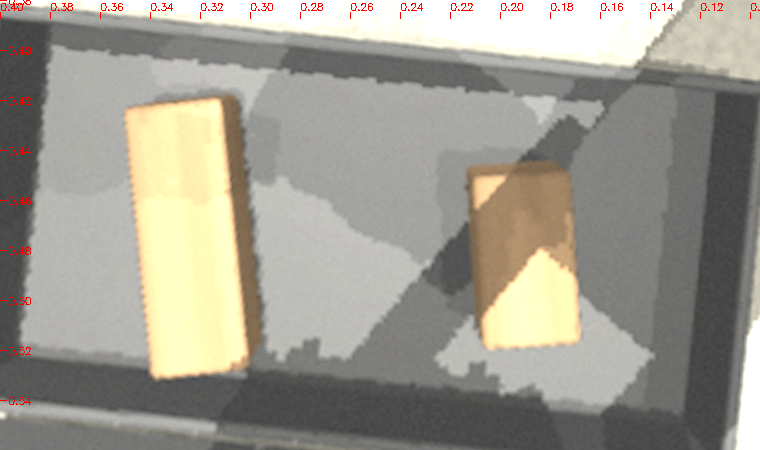

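>>> step_arm(linear=[[-0.35,-3.86,0],[-0.35,-3.86,0],[0,0,0],[0,0,4],[0,0,4],[0,0,4],[0,0,4],[0,0,0],[0,0,0]], angular=[[0,0,0],[0,0,0],[0,0,-6.7],[0,0,-6.7],[0,0,0],[0,0,0],[0,0,0],[0,0,0],[0,0,0]], jaw=[72,72,72,72,72,72,72,72,72])

```text
t: 9.35
tool_pos: [0.4759, -0.3258, 0.1409]
orientation: [[-0.995, -0.097, -0.001], [-0.097, 0.995, 0.001], [0.001, 0.001, -1.0]]
wrist_force: [0.4, -0.5, -0.2]
finger_gap: 0.0615
grip_force: 0.0
```

```bash
python3 - <<'E'
from h import *
st=env.get_state();im=imaging.camera('wrist');V=view('wrist',st);print(st['tool_pos'],st['orientation'])
c,s=np.cos(np.radians(5.7)),np.sin(np.radians(5.7))
P=[[.4753+c*a-s*b,-.3252+s*a+c*b,.051] for a,b in[(-.055,-.02),(-.055,.02),(.055,.02),(.055,-.02)]]
im=im.copy();cv2.polylines(im,[proj('wrist',P,V).round().astype(int)],True,(255,0,0),1);save('w3',im)
E
```

```text
[ 0.47585005 -0.3257808   0.14087147] [[-9.95300200e-01 -9.68322935e-02 -1.00913782e-03]
 [-9.68334138e-02  9.95299964e-01  1.12764186e-03]
 [ 8.95202690e-04  1.22006043e-03 -9.99998855e-01]]
```

View pics/w3.png

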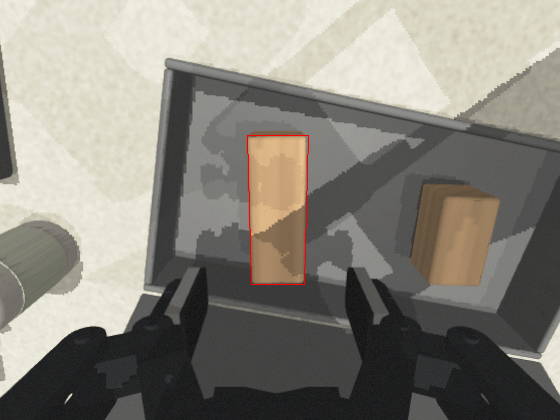

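The fitted outline sits exactly on the long foot's top face, (248,135) to (305,285), so I'll descend and grasp.

>>> step_arm(linear=[[0,0,4],[0,0,4],[0,0,3],[0,0,1.5],[0,0,0.4],[0,0,0],[0,0,0],[0,0,0],[0,0,0],[0,0,0]], angular=[[0,0,0],[0,0,0],[0,0,0],[0,0,0],[0,0,0],[0,0,0],[0,0,0],[0,0,0],[0,0,0],[0,0,0]], jaw=[72,72,72,72,72,72,30,0,0,0])

```text
t: 10.4
tool_pos: [0.4774, -0.3273, 0.014]
orientation: [[-0.995, -0.098, 0.003], [-0.098, 0.995, -0.003], [-0.003, -0.003, -1.0]]
wrist_force: [-0.4, 0.5, 7.8]
finger_gap: 0.0392
grip_force: 61.5
```

>>> step_arm(linear=[[0,0,-0.5],[0,0,-1.5],[0,0,-3],[0,0,-4],[0,0,-4],[0,0,-4],[0,0,-3],[0.15,2,0],[0.15,4,0],[0.15,4,0]], angular=[[0,0,0],[0,0,0],[0,0,0],[0,0,0],[0,0,0],[0,0,0],[0,0,0],[0,0,0],[0,0,0],[0,0,0]], jaw=[0,0,0,0,0,0,0,0,0,0])

```text
t: 11.4
tool_pos: [0.4612, -0.2262, 0.2128]
orientation: [[-0.995, -0.097, 0.001], [-0.097, 0.995, -0.001], [-0.001, -0.001, -1.0]]
wrist_force: [0.8, 0.5, -1.5]
finger_gap: 0.0393
grip_force: 61.0
```

>>> step_arm(linear=[[0.15,4,0],[0.15,4,0],[0.15,4,0],[0.15,4,0],[0.15,4,0],[0.15,4,0],[0.15,4,0],[0.15,4,0],[0.15,4,0],[0.15,4,0]], angular=[[0,0,0],[0,0,0],[0,0,0],[0,0,0],[0,0,0],[0,0,0],[0,0,0],[0,0,0],[0,0,0],[0,0,0]], jaw=[0,0,0,0,0,0,0,0,0,0])

```text
t: 12.4
tool_pos: [0.4069, 0.1712, 0.2128]
orientation: [[-0.995, -0.098, 0.001], [-0.098, 0.995, 0.0], [-0.001, -0.0, -1.0]]
wrist_force: [1.3, -0.9, -2.6]
finger_gap: 0.0396
grip_force: 61.0
```

>>> step_arm(linear=[[0.1,4,0],[0,2,0],[0,0,0],[0,0,0]], angular=[[0,0,0],[0,0,0],[0,0,0],[0,0,0]], jaw=[0,0,0,0])

```text
t: 12.8
tool_pos: [0.4003, 0.2293, 0.2122]
orientation: [[-0.995, -0.1, 0.0], [-0.1, 0.995, -0.0], [-0.0, -0.0, -1.0]]
wrist_force: [0.0, -1.1, -2.1]
finger_gap: 0.0394
grip_force: 61.1
```

```bash
python3 - <<'E'
from h import *
import pickle
st=env.get_state();im=imaging.camera('wrist');V=view('wrist',st);print(st['tool_pos'],st['orientation'],st['finger_gap'],st['wrist_force'])
pickle.dump(st,open('st4.pkl','wb'));save('w4',im)
c,s=np.cos(.0887),np.sin(.0887)
L=[(.05,.05,.0635),(.05,-.05,.0635),(.05,-.05,.0135),(.05,.05,.0135),(-.14,.065,.012),(-.14,-.065,.012),(.14,-.065,.012),(.14,.065,.012)]
uv=proj('wrist',[[.4618+c*a-s*b,.2319+s*a+c*b,z] for a,b,z in L],V)
print(uv.round(1).tolist())
o=cv2.resize(im[:,:,::-1],(800,600),interpolation=cv2.INTER_CUBIC)
for u in uv: cv2.circle(o,tuple((u*800/560).round().astype(int)),3,(0,0,255),1)
cv2.imwrite('pics/w4b.png',o)
E
```

```text
[0.40034692 0.22925844 0.21221082] [[-9.95021645e-01 -9.96582377e-02  4.01027773e-04]
 [-9.96584049e-02  9.95021620e-01 -4.20808322e-04]
 [-3.57094288e-04 -4.58679177e-04 -9.99999831e-01]] 0.039357822881082374 [ 0.02610231 -1.12805702 -2.06981709]
[[324.5, 305.5], [220.8, 304.5], [227.7, 278.8], [318.5, 279.8], [344.3, 98.8], [205.5, 97.1], [217.6, 345.8], [327.3, 346.9]]
```

View pics/w4b.png

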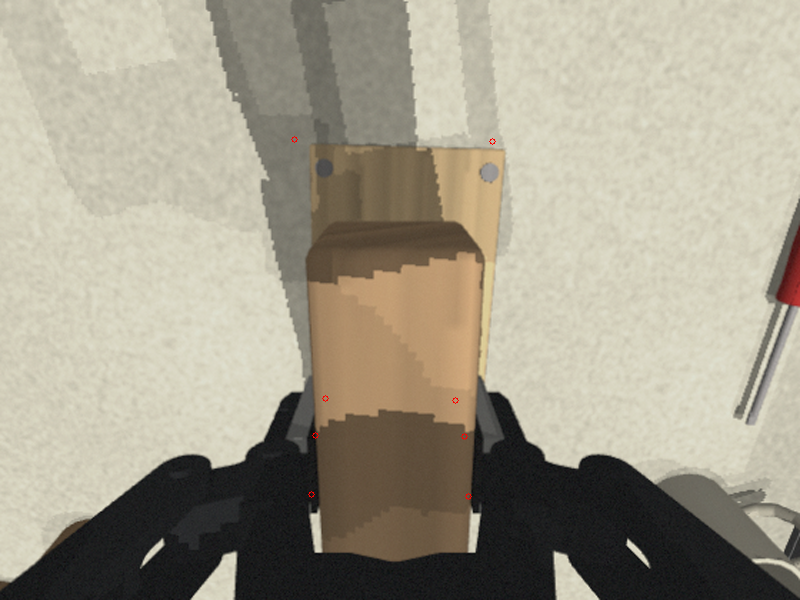

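The bed's open end shows at (311,144) to (504,150), about 1 cm off the fit, and the foot hides the plate. I'll shift sideways for a clear view of it.

>>> step_arm(linear=[[-4,-2,0],[-4,-4,0],[-3,-4,0],[0,-2,0],[0,0,0],[0,0,0]], angular=[[0,0,0],[0,0,0],[0,0,0],[0,0,0],[0,0,0],[0,0,0]], jaw=[0,0,0,0,0,0])

```text
t: 13.45
tool_pos: [0.5166, 0.1236, 0.2116]
orientation: [[-0.995, -0.095, -0.001], [-0.095, 0.995, 0.0], [0.001, 0.0, -1.0]]
wrist_force: [0.1, 0.1, -2.2]
finger_gap: 0.0396
grip_force: 61.3
```

```bash
python3 - <<'E'
from h import *
import pickle
st=pickle.load(open('st4.pkl','rb'));a=atz('wrist',[(217.7,100.8),(352.8,105)],.012,view('wrist',st));print(a.round(4))
st=env.get_state();im=imaging.camera('wrist');print(st['tool_pos'])
pickle.dump(st,open('st5.pkl','wb'));save('w5',im)
x0,y0=270,30
o=cv2.resize(im[y0:y0+215,x0:x0+285,::-1],None,fx=2.8,fy=2.8,interpolation=cv2.INTER_CUBIC)
cv2.imwrite('pics/w5b.png',o[:600,:800])
E
```

```text
[[0.3302 0.1663 0.012 ]
 [0.3213 0.2931 0.012 ]]
[0.51660355 0.12361322 0.21163205]
```

View pics/w5b.png

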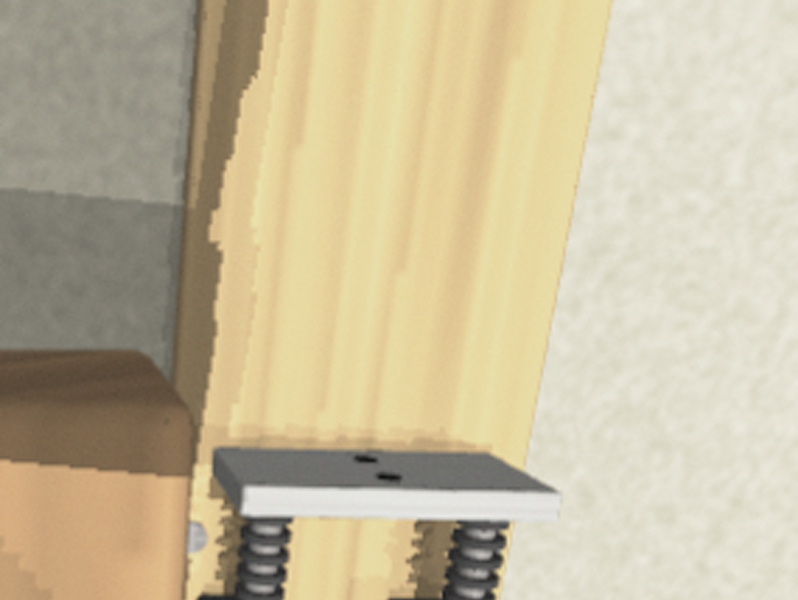

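```bash
python3 - <<'E'
from fit import *
import pickle
s4=pickle.load(open('st4.pkl','rb'));s5=pickle.load(open('st5.pkl','rb'));A=view('wrist',s4);B=view('wrist',s5)
q=lambda u,v:(u/2.8+270,v/2.8+30)
o=[('wrist',B,l,q(*uv)) for l,uv in [((.05,-.05,.0135),(215,450)),((.05,.05,.0135),(489,455)),((.05,-.05,.0635),(243,489)),((.05,.05,.0635),(556,492))]]
p,r=fit(o,[.46,.235,.08]);print('plate only',p.round(4),np.degrees(p[2]),r.tolist())
o+=[('wrist',A,(-.14,-.065,.012),(217.7,100.8)),('wrist',A,(-.14,.065,.012),(352.8,105))]
p,r=fit(o,p);print('all',p.round(4),np.degrees(p[2]),r.tolist())
e=atz('wrist',[q(612,0),q(525,455)],.012,B);d=e[1]-e[0];print('edge yaw',np.degrees(np.arctan2(d[1],d[0])))
c,s=np.cos(p[2]),np.sin(p[2]);print('edge local y',[(-(x-p[0])*s+(y-p[1])*c).round(4) for x,y,_ in e])
R=s5['orientation'];f=np.array(s5['tool_pos']);
print('tool yaw',np.degrees(np.arctan2(-R[1][0],-R[0][0])),'foot local',(f[:2]-p[:2])@np.array([[c,-s],[s,c]]))
E
```

```text
plate only [0.4661 0.2398 0.0799] 4.576405716082058 [[-1.1, -0.3], [-0.1, -0.6], [-0.2, 0.2], [2.4, 0.8]]
all [0.4658 0.24   0.0748] 4.283108167350946 [[-1.1, -0.8], [-0.1, -0.6], [-0.2, -0.3], [2.4, 0.9], [-1.7, 0.8], [1.3, 0.2]]
edge yaw 4.186406503966222
edge local y [np.float64(0.0642), np.float64(0.064)]
tool yaw 5.462282810002153 foot local [ 0.04192268 -0.11986   ]
```

>>> step_arm(linear=[[2,3,0],[2,3,0],[2,3,0],[2.45,3.1,0],[0,0,4],[0,0,4],[0,0,4],[0,0,4],[0,0,1.5],[0,0,0]], angular=[[0,0,0],[0,0,0],[0,0,0],[0,0,0],[0,0,1.2],[0,0,0],[0,0,0],[0,0,0],[0,0,0],[0,0,0]], jaw=[0,0,0,0,0,0,0,0,0,0])

```text
t: 14.5
tool_pos: [0.4178, 0.2371, 0.0344]
orientation: [[-0.997, -0.079, -0.005], [-0.079, 0.997, -0.001], [0.006, -0.001, -1.0]]
wrist_force: [-0.1, -0.3, -2.4]
finger_gap: 0.0392
grip_force: 61.2
```

```bash
cat > loc.py <<'E'
from fit import *
st=env.get_state();R=np.array(st['orientation']);f=np.array(st['tool_pos'])
p=[.4658,.2395,np.radians(4.25)];c,s=np.cos(p[2]),np.sin(p[2])
print('yaw',np.degrees(np.arctan2(-R[1][0],-R[0][0])).round(2),'local',((f[:2]-p[:2])@np.array([[c,-s],[s,c]])).round(4),'z',f[2].round(4),'tilt deg',np.degrees(R[:2,2]).round(2))
F=np.array(st['wrist_force']);print('F local',(F[:2]@np.array([[c,-s],[s,c]])).round(1),F[2].round(1),'t',st['t'])
E
python3 loc.py
```

```text
yaw 4.52 local [-0.0481  0.0011] z 0.0344 tilt deg [-0.31 -0.08]
F local [-0.1 -0.3] -2.4 t 14.5
```

>>> step_arm(linear=[[0,-0.1,0.6],[0,0,0.4],[0,0,0.2],[0,0,0.1],[0,0,0],[0,0,0]], angular=[[0,0,0.3],[0,0,0],[0,0,0],[0,0,0],[0,0,0],[0,0,0]], jaw=[0,0,0,0,0,0])

```text
t: 15.1
tool_pos: [0.4212, 0.236, 0.024]
orientation: [[-0.997, -0.072, 0.001], [-0.072, 0.997, 0.0], [-0.001, 0.0, -1.0]]
wrist_force: [-0.5, 0.4, -1.4]
finger_gap: 0.0395
grip_force: 61.2
```

```bash
python3 loc.py
```

```text
yaw 4.13 local [-0.0447 -0.0002] z 0.024 tilt deg [0.04 0.01]
F local [-0.4  0.4] -1.4 t 15.1
```

>>> step_arm(linear=[[0,0,0.1],[0,0,0.1],[0,0,0],[0,0,0]], angular=[[0,0,0],[0,0,0],[0,0,0],[0,0,0]], jaw=[0,0,0,0])

```text
t: 15.5
tool_pos: [0.4209, 0.2359, 0.0216]
orientation: [[-0.997, -0.072, -0.0], [-0.072, 0.997, -0.0], [0.0, -0.0, -1.0]]
wrist_force: [-0.0, 0.7, -0.9]
finger_gap: 0.0394
grip_force: 61.2
```

>>> step_arm(linear=[[0,0,0.1],[0,0,0.1],[0,0,0],[0,0,0]], angular=[[0,0,0],[0,0,0],[0,0,0],[0,0,0]], jaw=[0,0,0,0])

```text
t: 15.9
tool_pos: [0.4209, 0.236, 0.02]
orientation: [[-0.997, -0.072, 0.0], [-0.072, 0.997, -0.0], [-0.0, -0.0, -1.0]]
wrist_force: [-3.0, -0.9, 5.1]
finger_gap: 0.0396
grip_force: 61.9
```

>>> step_arm(linear=[[0,0,-0.07],[-0.5,0,0],[-0.8,0,0],[-0.8,0,0],[-0.8,0,0],[-0.5,0,0],[-0.3,0,0],[0,0,0],[0,0,0]], angular=[[0,0,0],[0,0,0],[0,0,0],[0,0,0],[0,0,0],[0,0,0],[0,0,0],[0,0,0],[0,0,0]], jaw=[0,0,0,0,0,0,0,0,0])

```text
t: 16.8
tool_pos: [0.4575, 0.2386, 0.0202]
orientation: [[-0.997, -0.072, -0.001], [-0.072, 0.997, -0.0], [0.001, -0.0, -1.0]]
wrist_force: [-0.6, -0.1, -2.1]
finger_gap: 0.0391
grip_force: 61.4
```

```bash
python3 loc.py
```

```text
yaw 4.14 local [-0.0084 -0.0003] z 0.0202 tilt deg [-0.04 -0.01]
F local [-0.6 -0. ] -2.1 t 16.8
```

>>> step_arm(linear=[[-0.2,0,0],[-0.2,0,0],[-0.2,0,0],[-0.2,0,0],[0,0,0],[0,0,0]], angular=[[0,0,0],[0,0,0],[0,0,0],[0,0,0],[0,0,0],[0,0,0]], jaw=[0,0,0,0,0,0])

```text
t: 17.4
tool_pos: [0.4653, 0.2392, 0.0202]
orientation: [[-0.997, -0.072, -0.001], [-0.072, 0.997, -0.0], [0.001, -0.0, -1.0]]
wrist_force: [-3.6, 0.4, -0.5]
finger_gap: 0.0391
grip_force: 61.6
```

```bash
python3 loc.py
```

```text
yaw 4.14 local [-0.0005 -0.0003] z 0.0202 tilt deg [-0.06 -0.01]
F local [-3.5  0.6] -0.5 t 17.4
```

>>> step_arm(linear=[[0,0,0.04],[-0.3,0,0],[-0.3,0,0],[-0.3,0,0],[-0.3,0,0],[-0.2,0,0],[-0.1,0,0],[0,0,0],[0,0,0]], angular=[[0,0,0],[0,0,0],[0,0,0],[0,0,0],[0,0,0],[0,0,0],[0,0,0],[0,0,0],[0,0,0]], jaw=[0,0,0,0,0,0,0,0,0])

```text
t: 18.3
tool_pos: [0.4785, 0.2401, 0.02]
orientation: [[-0.997, -0.073, -0.004], [-0.073, 0.997, -0.001], [0.005, -0.001, -1.0]]
wrist_force: [-13.2, -1.5, 9.1]
finger_gap: 0.0394
grip_force: 63.0
```

```bash
python3 loc.py
```

```text
yaw 4.16 local [ 0.0127 -0.0003] z 0.02 tilt deg [-0.26 -0.05]
F local [-13.3  -0.5] 9.1 t 18.3
```

>>> step_arm(linear=[[0,0,-0.03],[-0.15,0,0],[-0.15,0,0],[0,0,0],[0,0,0],[0,0,0]], angular=[[0,-0.26,0],[0,0,0],[0,0,0],[0,0,0],[0,0,0],[0,0,0]], jaw=[0,0,0,0,0,0])

```text
t: 18.9
tool_pos: [0.4805, 0.2403, 0.02]
orientation: [[-0.997, -0.073, -0.002], [-0.073, 0.997, -0.001], [0.002, -0.001, -1.0]]
wrist_force: [-15.7, -1.2, 10.7]
finger_gap: 0.0398
grip_force: 62.8
```

```bash
python3 loc.py
```

```text
yaw 4.17 local [ 0.0147 -0.0003] z 0.02 tilt deg [-0.12 -0.05]
F local [-15.7  -0.1] 10.7 t 18.9
```

>>> step_arm(linear=[[0,0,-0.05],[0,0,-0.05],[-0.1,0,0],[0,0,0],[0,0,0]], angular=[[0,0,0],[0,-0.1,0],[0,0,0],[0,0,0],[0,0,0]], jaw=[0,0,0,0,0])

```text
t: 19.4
tool_pos: [0.481, 0.2403, 0.02]
orientation: [[-0.997, -0.073, -0.001], [-0.073, 0.997, -0.001], [0.001, -0.001, -1.0]]
wrist_force: [-12.7, 0.1, 3.1]
finger_gap: 0.0393
grip_force: 62.0
```

```bash
python3 loc.py
```

```text
yaw 4.16 local [ 0.0152 -0.0003] z 0.02 tilt deg [-0.07 -0.05]
F local [-12.7   1.1] 3.1 t 19.4
```

>>> step_arm(linear=[[-0.1,0,0],[0,0,0],[0,0,0],[0,0,0]], angular=[[0,0,0],[0,0,0],[0,0,0],[0,0,0]], jaw=[0,0,0,0])

```text
t: 19.8
tool_pos: [0.4819, 0.2403, 0.0201]
orientation: [[-0.997, -0.073, -0.001], [-0.073, 0.997, -0.001], [0.001, -0.001, -1.0]]
wrist_force: [-13.1, 0.1, 3.0]
finger_gap: 0.0396
grip_force: 62.1
```

```bash
python3 loc.py; python3 - <<'E'
from h import *
a=imaging.camera('side')[:,:,::-1];b=imaging.camera('scene')[:,:,::-1];w=imaging.camera('wrist')[:,:,::-1]
o=np.zeros((600,800,3),np.uint8)
o[:300,:400]=cv2.resize(a[165:255,150:270],(400,300),interpolation=cv2.INTER_CUBIC)
o[:300,400:]=cv2.resize(b[205:295,310:430],(400,300),interpolation=cv2.INTER_CUBIC)
o[300:,:400]=cv2.resize(w,(400,300));o[300:,400:]=cv2.resize(a,(400,300))
cv2.imwrite('pics/fin.png',cv2.convertScaleAbs(o,alpha=1.4))
E
```

```text
yaw 4.17 local [ 0.0161 -0.0003] z 0.0201 tilt deg [-0.08 -0.05]
F local [-13.   1.] 3.0 t 19.8
```

View pics/fin.png

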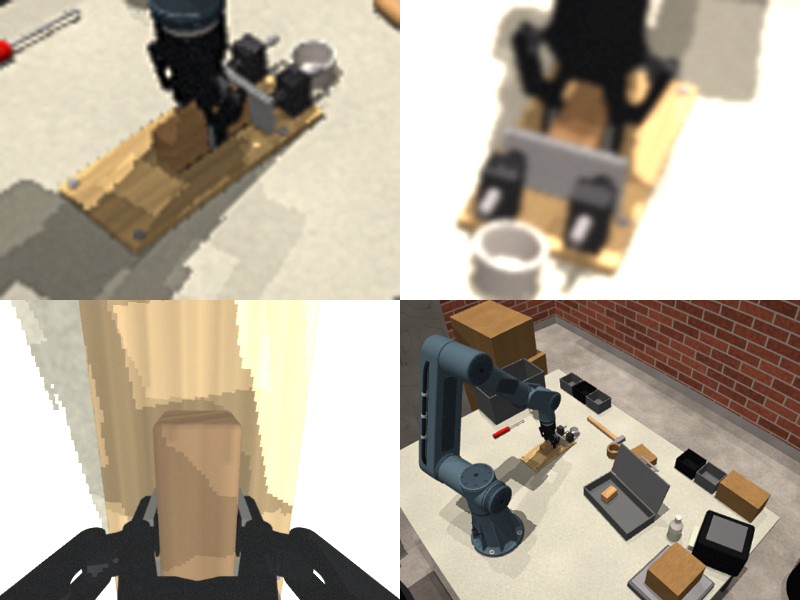

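The foot lies flat and square against the pushed-back plate, the posts are clear, and the lid is open with the short foot still in the case. The force is a steady 13 N, of which I reckon a little over 1 N is bed friction. Handing in.

```bash
python3 -c "
from cell import env
print(env.job_done())"
```

```text
the job is handed in; nothing more can be done
None
```

I handed the job in at about 20 s. The lid is open on its stop, and the long foot lies flat and centred on the jig bed, held against the plate with about 12 N (plate back about 19–20 mm, worked out from the force and tool position). The short foot is still in the open case.

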